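# Clear the jar box and hold its lid open

### The arm

A 6-joint arm with a two-finger parallel gripper is mounted at the origin on a cart in front of the work surface, level with it; the furniture and walls round the work are solid. World frame = base frame: x ahead of the robot, y to its left, z up, the work surface at z = 0. Lengths are in m, angles in rad, forces in N, time in s.
With the tool pointing down it reaches from about 0.275 to 0.85 m from the base axis. Payload 5.2 kg.
Tool frame: the origin (TCP) lies on the centre line of the jaws, within the pads' length; the fingertips stand 17 mm ahead of it and the grasp point (between the pads) lies 2 mm behind it (nose_length is the distance from the TCP to the fingertips, in m); z points along the fingers, y is the line along which they close (so a half turn about z gives the same grasp; the last joint's range is limited). The gripper opens to 85 mm and grips with 20 to 120 N. Pads are 22 mm wide; open, the fingers measure 114 mm over their backs; the gripper's body (76 mm by 85 mm) begins 54 mm behind the grasp point. The pads swing forward as they close: fully open they stand 13 mm farther back than shut.
Start: joints at [1.113, 0.259, 1.535, -0, 1.348, -0.203], TCP at [0.139, 0.532, 0.248] pointing down, gripper open.
Joint ranges: [-3.14, 3.14], [-0.91, 2.08], [0.19, 2.58], [-1.22, 4.36], [0.22, 2.71], [-3.12, 3.12]. Speed limits (rad/s): [2.57, 2.57, 3.14, 3.14, 3.14, 3.14].

### API

Orientations are given as a 3x3 rotation matrix whose columns are the frame's x, y, z axes.
In Python, from workcell import * gives the robot as it stands. The module is installed in compiled form; this text tells all that it offers.
- The arm moves only by the tool step_arm, never from a script. Its argument "plan" is a list of rows, each a list of 3 entries, a list of its own where there are three numbers: the shift along the world's x, y, z in mm, then the turn, a rotation vector about the world's x, y, z in degrees, then the opening in per cent of the stroke, from 0 (shut) to 100 (fully open). In form: [[[x, y, z], [ax, ay, az], hand], ...]. A call has exactly 10 rows; each row is the pose to reach, as a shift and turn from the pose commanded when the call began; what a row does not reach only later rows make up. A row lasts 1/12 s, in which the tool goes at most 41.7 mm and 7.16 degrees, less where a joint would pass 70% of its speed; a pose out of reach is approached as far as the arm can. A call with a gripper value outside its range is refused whole. The fingers move at their own pace and stop on an object; "newtons" is the grip in N (left out, the last holds). Time passes only in rows, so rows that repeat a pose let the fingers close, or fill a call up. It gives the time, the measured TCP pose, the force, the opening and the grip force at its end, in the units of the state.
- state(): the state, without advancing time (a new reading comes with each control period).
- read_camera(name): name is "scene" or "top" or "wrist"; returns a dict with "image" (400x640x3 uint8, red, green, blue), "fov_y" (degrees; the focal length in pixels is half the picture's height over the tangent of half this angle, whatever the lens; pixels are square), "cx", "cy" (the principal point, pixels), "rvec" (rotation vector, rad) and "tvec" (3), from world to camera coordinates, as OpenCV has them. Camera axes: x right, y down, z forward; pixel columns grow to the right and rows downward; lengths in m; the calibration is good to about 2 mm. A picture is of the moment at which its call begins. There is no depth.
- hand_in(): hands the job in; it is judged then, once.
The state is a dict: "time": time; "joints": joint angles; "joint_vel": joint speeds; "tau": joint torques, N m; "eef_pos": TCP position; "eef_rot": TCP orientation; "contact_force": force on the tool from outside, world axes, zero at the start; "wrist_torque": the same for the moment, N m; "opening": finger opening in m; "grasp_force": force on a finger pad.
Only numpy, scipy, OpenCV 4.12 (cv2) and the standard library are available. Lean on these libraries where they do the work, as an engineer would, in place of code of your own. Each camera call takes 0.05 s, during which the arm holds its last target. There are 200 camera calls.

### The job

I need both hands to get the jars out of the plywood box. Lift the tray with its two tiles off the box's closed lid and set it down level and squarely in the middle of the low wooden board, tiles still in it; then let go, raise the lid by its bar and hold it open at 50 degrees from closed, give or take 6. The lid falls shut by itself, so finish while still holding it there, and leave the beaker, stamp and cone pack alone.

Things in the scene. Friction and masses are not known exactly. Their poses are not given: they have to be found in the camera images.
- jar_box: Plywood box, open on top, 180 (x) x 200 (y) x 90 mm high, fixed to the table, closed by a hinged lid. Origin: centre of its underside; x points from the front (with the lid's bar, towards the robot) to the hinge side, y along the hinge, z up.
- lid (a joint): Angle of the box's lid in rad: 0 closed (level), 0.873 = 50 degrees open, stop at 1.4. The lid is a 12 mm plywood panel (190 x 206 mm, 0.45 kg) hinged along the far top edge of the box; its front rises as it opens. The hinge is free: let go, it falls shut. Closed, its top is 102 mm above the table.
- lid_hinge (a point): Middle of the lid's hinge line, fixed on the box: 90 mm behind the box's centre (+x of the box), 90 mm above the table; the hinge line runs along the box's y.
- lid_bar (a point): Centre of the lid's lifting bar: dark round rod, 14 mm thick, parallel to the hinge, on two end arms (95 mm clear between). Closed: 215 mm before the hinge line (-x of the box), 44 mm above it; 35 mm before the lid's front edge, 32 mm above its top. Fixed to the lid; being round it can turn between gripping fingers, so a gripper may keep pointing down while the lid rises.
- tray: Light wooden carrying tray, 110 (x) x 140 (y) mm, walls 22 mm high and 5 mm thick, floor 5 mm, with one low divider along y; about 0.3 kg. It stands loose on the closed lid with its underside 102 mm above the table. Origin: centre of its underside; y runs along its bar, z up.
- tray_bar (a point): Centre of the tray's carrying bar, a dark round wooden rod, 14 mm thick, along the tray's y between two end posts (130 mm clear), its axis 65 mm above the tray's underside; free on both sides. The weight hangs right below it.
- tile_front: Glazed test tile, 55 x 38 x 7 mm, 30 g, lying loose in the tray's front compartment (-x of the tray). Origin: centre of its underside.
- tile_back: Glazed test tile, 55 x 38 x 7 mm, 30 g, lying loose in the tray's back compartment (+x of the tray). Origin: centre of its underside.
- board: Low wooden board, 160 (x) x 200 (y) x 12 mm, fixed flat on the table. Origin: centre of its underside; its y runs along its longer side and its top is 12 mm above the table. The tray belongs in its middle with the long sides parallel (either way round).
- beaker: Bystander: pale tapered beaker, 70 mm wide, 78 mm high, standing loose. Origin: centre of its underside.
- stamp: Bystander: turned wooden stamp, 26 mm wide, 60 mm high, standing loose. Origin: centre of its underside.
- cones: Bystander: three slender witness cones in a clay bar, 22 x 70 mm, 62 mm high, standing loose. Origin: centre of its underside.
There are look-alikes about, which are no part of the job. Of the things like the tile_back, leave any that is green or turquoise; of the rest the larger one is meant.

How it is judged:
By the outcome, as a careful person would: the job done as asked, in the order asked, and still so for the second after the job is handed in, while the arm keeps its last pose, push and grip.
It also fails if it takes over 51 s, if anything falls off the work surface, if the arm or the gripper's body presses on something with over 40 N, if the wrist force passes 120 N, or if a joint passes its speed limit or range.

## Working session

There is one attempt and no reset: what is moved stays moved. The work goes in short steps, Python scripts to look and compute and a tool call to move; the robot and the scene stay as the last step left them, time stands still between calls to the robot, and variables do not carry over. Pictures are saved under pics/ and viewed, at most 12 in all, crops included, and the job is handed in when it is done.

Besides the shell and the picture viewer there is one more tool, called in YAML: its name, and indented under it one key for each argument. step_arm: Moves the arm, as the interface text tells. Its arguments: {"type":"object","properties":{"plan":{"type":"array"},"newtons":{"type":"number"}},"required":["plan"]}

```bash
mkdir -p pics
cat > h.py <<'E'
from workcell import *
import numpy as np, cv2
def cam(n):
    c=read_camera(n); im=c["image"]; f=im.shape[0]/2/np.tan(np.radians(c["fov_y"])/2)
    K=np.array([[f,0,c["cx"]],[0,f,c["cy"]],[0,0,1]]); R=cv2.Rodrigues(np.array(c["rvec"],float))[0]; t=np.array(c["tvec"],float)
    return im,K,R,t
def ray(C,u,v):
    _,K,R,t=C; return -R.T@t, R.T@np.linalg.inv(K)@np.array([u,v,1.])
def onz(C,u,v,z):
    o,d=ray(C,u,v); return o+d*(z-o[2])/d[2]
def proj(C,P):
    _,K,R,t=C; p=K@(R@np.array(P,float)+t); return p[:2]/p[2]
def save(n,im): cv2.imwrite("pics/"+n,im[...,::-1])
E
python3 - <<'E'
from h import *
for n in("scene","top"):
    C=cam(n); save(n+"0.png",C[0]); print(n,-C[2].T@C[3],C[1][0,0])
s=state();print(s["time"],s["eef_pos"],s["eef_rot"],s["opening"])
E
```

```text
scene [ 0.00547804 -0.38347116  0.92418542] 394.8019335063941
top [0.39439626 0.07238031 1.15324522] 433.7048299849777
0.1 [0.13841052 0.53183523 0.24755531] [[-9.67717275e-01  2.52037234e-01 -7.12775739e-04]
 [ 2.52038048e-01  9.67716171e-01 -1.49479459e-03]
 [ 3.13020716e-04 -1.62618515e-03 -9.99998629e-01]] 0.08518384969694576
```

View pics/scene0.png

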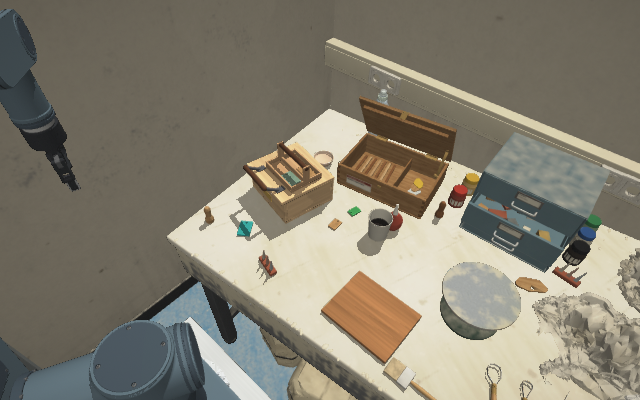

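View pics/top0.png

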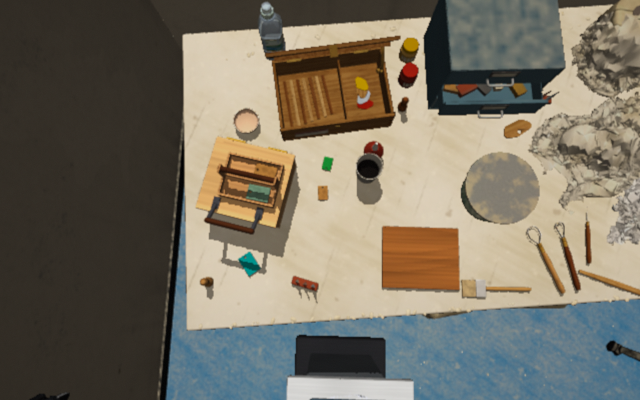

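The scene and top views show the box with the tray at top (248,183), its lid bar at (232,222), and the board at (421,258). The cones are at (306,287), the stamp at (207,281) and the beaker at (369,167). Candidates for tile_back are the tile in the tray's back compartment (top ~265,172), the turquoise tile at (250,263), the green one at (328,163) and the small orange one at (323,193). I'll check this in one close crop of the tray.

Run:
```python
from h import *
a=cv2.imread("pics/top0.png")[125:245,185:335]; b=cv2.imread("pics/scene0.png")[130:250,230:380]
c=np.vstack([cv2.resize(a,None,fx=5,fy=5,interpolation=cv2.INTER_CUBIC)])
d=cv2.resize(b,None,fx=5,fy=5,interpolation=cv2.INTER_CUBIC)
cv2.imwrite("pics/c1.png",c);cv2.imwrite("pics/c2.png",d)
```

```text
(no output)
```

View pics/c1.png

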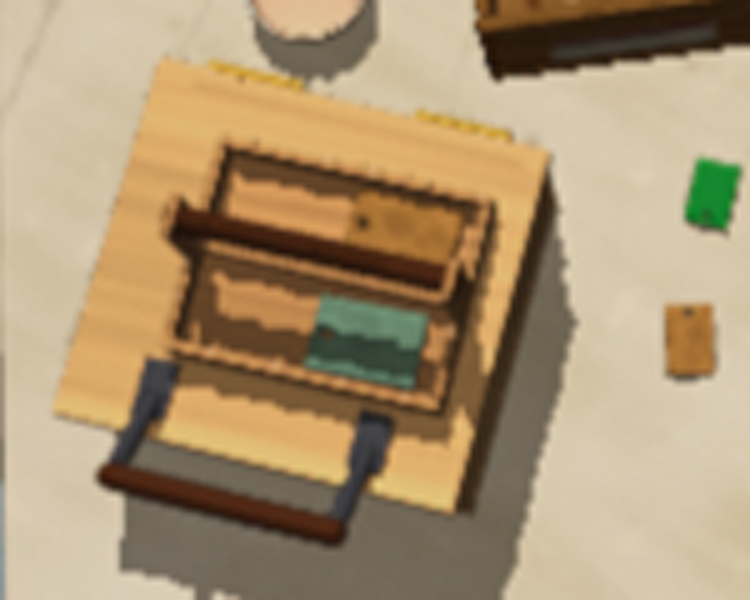

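View pics/c2.png

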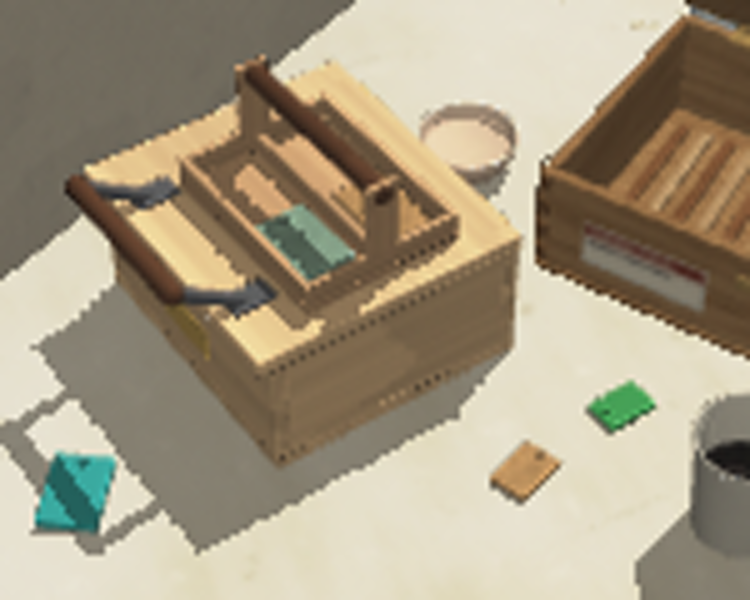

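The crops show the celadon tile in the front compartment and the larger ochre tile in the back compartment. Both are in the tray, so the loose turquoise, green and small orange pieces are look-alikes. The bars are dark red-brown. Next I'll measure the positions.

Run:
```python
from h import *
T=cam("top");S=cam("scene")
def rect(C,pts,z): return np.array([onz(C,*p,z) for p in pts])
def desc(n,Q):
    print(n,"c",Q.mean(0).round(4),"sides",np.linalg.norm(np.roll(Q,-1,0)-Q,axis=1).round(3), "ang",[round(float(np.degrees(np.arctan2(*(Q[(i+1)%4]-Q[i])[[1,0]]))),1) for i in range(4)])
lid=np.array([[163,60],[552,150],[460,512],[55,412]])/5+[185,125]-.4
desc("lid",rect(T,lid,.102))
tr=np.array([[226,146],[495,203],[443,410],[172,350]])/5+[185,125]-.4
desc("tray",rect(T,tr,.124))
def barm(C,x0,y0,x1,y1):
    im=C[0].astype(int); m=np.zeros(im.shape[:2],np.uint8)
    r,g,b=im[...,0],im[...,1],im[...,2]
    m[y0:y1,x0:x1]=((r<125)&(r>40)&(r-g>18)&(g<60)&(r>1.6*b))[y0:y1,x0:x1]
    n,l,st,_=cv2.connectedComponentsWithStats(m); i=1+np.argmax(st[1:,4])
    return cv2.minAreaRect(np.argwhere(l==i)[:,::-1].astype(np.float32))
def ends(r):
    b=cv2.boxPoints(r); e=[(b[i]+b[(i+1)%4])/2 for i in range(4)]
    return (e[0],e[2]) if np.linalg.norm(e[0]-e[2])>np.linalg.norm(e[1]-e[3]) else (e[1],e[3])
for n,t,s,z in(("tbar",(215,160,282,188),(270,135,315,175),.167),("lbar",(200,210,260,236),(240,160,272,196),.134)):
    for nm,C,w in(("top",T,t),("scene",S,s)):
        r=barm(C,*w); e=ends(r); Q=np.array([onz(C,*p,z) for p in e]); d=Q[1]-Q[0]
        print(n,nm,np.round(r[0],1),np.round(r[1],1),"mid",Q.mean(0).round(4),"len",np.linalg.norm(d).round(3),"ang",np.degrees(np.arctan2(d[1],d[0])).round(1))
im=T[0]; hsv=cv2.cvtColor(im,cv2.COLOR_RGB2HSV); m=np.zeros(im.shape[:2],np.uint8); m[215:300,370:470]=(hsv[215:300,370:470,1]>110)
n,l,st,_=cv2.connectedComponentsWithStats(m);i=1+np.argmax(st[1:,4]);r=cv2.minAreaRect(np.argwhere(l==i)[:,::-1].astype(np.float32))
desc("board",rect(T,cv2.boxPoints(r),.012))
for n,p,z in(("cones",(306,287),.03),("stamp",(207,281),.06),("beaker",(369,167),.078)): print(n,onz(T,*p,z).round(3))
```

```text
lid c [0.6285 0.2733 0.102 ] sides [0.204 0.188 0.207 0.187] ang [-101.9, 168.4, 77.8, -12.5]
tray c [0.6261 0.2563 0.124 ] sides [0.136 0.105 0.135 0.105] ang [-100.7, 168.8, 79.0, -10.7]
tbar top [245.7 171.5] [26.2 53. ] mid [0.6362 0.263  0.167 ] len 0.124 ang 97.4
tbar scene [291.3 154.7] [32.6  2. ] mid [0.6311 0.2656 0.167 ] len 0.124 ang -101.4
lbar top [229. 225.] [49.5  4.4] mid [0.513  0.3014 0.134 ] len 0.119 ang -102.3
lbar scene [254. 178.] [31.1  2.2] mid [0.511  0.3002 0.134 ] len 0.118 ang -100.6
board c [ 0.4568 -0.1769  0.012 ] sides [0.159 0.207 0.159 0.202] ang [-1.6, -90.2, 176.6, 89.9]
cones [0.372 0.118 0.03 ]
stamp [0.38  0.363 0.06 ]
beaker [ 0.678 -0.034  0.078]
```

The measurements agree with the sizes given. The lid is about 190x206 mm at yaw about -12°, and the tray yaw is about -11°. I'll move to hover above the tray bar, with the jaws closing along the tray's x.

step_arm:
  plan:
    - [[24,-14,5],[0,0,-4],60]
    - [[48,-27,10],[0,0,-8],60]
    - [[73,-41,15],[0,0,-13],60]
    - [[98,-54,20],[0,0,-17],60]
    - [[122,-68,25],[0,0,-21],60]
    - [[147,-82,30],[0,0,-26],60]
    - [[171,-95,35],[0,0,-30],60]
    - [[196,-109,40],[0,0,-34],60]
    - [[220,-122,45],[0,0,-38],60]
    - [[245,-136,50],[0,0,-43],60]

```text
time: 1.03
eef_pos: [0.3845, 0.3954, 0.2984]
eef_rot: [[-0.533, 0.846, -0.0], [0.846, 0.533, -0.0], [0.0, -0.0, -1.0]]
contact_force: [-0.0, 0.5, -1.2]
opening: 0.0514
grasp_force: 0.0
```

step_arm:
  plan:
    - [[24,-14,0],[0,0,-4],60]
    - [[48,-27,0],[0,0,-8],60]
    - [[73,-41,0],[0,0,-13],60]
    - [[98,-54,0],[0,0,-17],60]
    - [[122,-68,0],[0,0,-21],60]
    - [[147,-82,0],[0,0,-26],60]
    - [[171,-95,0],[0,0,-30],60]
    - [[210,-120,0],[0,0,-36],60]
    - [[244,-136,0],[0,0,-43],60]
    - [[244,-136,0],[0,0,-43],60]

```text
time: 1.87
eef_pos: [0.6332, 0.2552, 0.2958]
eef_rot: [[0.195, 0.981, 0.001], [0.981, -0.195, -0.003], [-0.003, 0.001, -1.0]]
contact_force: [-1.2, -0.5, -0.7]
opening: 0.0513
grasp_force: 0.0
```

Run:
```python
from h import *
C=cam("wrist"); save("w0.png",C[0]); s=state();print(s["time"],s["eef_pos"],s["eef_rot"].round(3) if hasattr(s["eef_rot"],'round') else s["eef_rot"],s["opening"],-C[2].T@C[3],C[2][2])
for P in([.628,.26,.167],[.512,.301,.134],[.457,-.177,.012]): print(proj(C,P))
```

```text
1.9167 [0.63051609 0.25722476 0.29592537] [[ 0.189  0.982 -0.002]
 [ 0.982 -0.189 -0.001]
 [-0.002 -0.002 -1.   ]] 0.0509109046685074 [0.64903195 0.33670917 0.42151916] [-0.06239979 -0.31879667 -0.94576686]
[312.22264873 190.48578204]
[171.97031305 159.80206389]
[266.74285198 427.39326964]
```

View pics/w0.png

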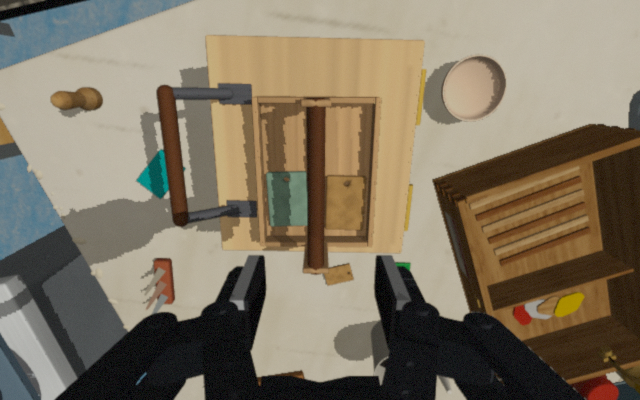

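The wrist view shows the tray bar from (317,105) to (317,250), the lid bar from (165,90) to (181,220), the tray rim corners at (256,97), (379,98), (369,249) and (262,249), and both tiles in place.

```bash
cat >> h.py <<'E'
def bar(C,x0,y0,x1,y1,z):
    im=C[0].astype(int); m=np.zeros(im.shape[:2],np.uint8); r,g,b=im[...,0],im[...,1],im[...,2]
    m[y0:y1,x0:x1]=((r<130)&(r-g>15)&(g<70)&(r>1.5*b))[y0:y1,x0:x1]
    m=cv2.morphologyEx(m,cv2.MORPH_CLOSE,np.ones((5,5),np.uint8))
    n,l,st,_=cv2.connectedComponentsWithStats(m); i=1+np.argmax(st[1:,4]); q=np.argwhere(l==i)[:,::-1].astype(np.float32)
    r=cv2.minAreaRect(q); b=cv2.boxPoints(r); e=[(b[i]+b[(i+1)%4])/2 for i in range(4)]
    a,c=(e[0],e[2]) if np.linalg.norm(e[0]-e[2])>np.linalg.norm(e[1]-e[3]) else (e[1],e[3])
    Q=np.array([onz(C,*p,z) for p in (a,c)]); d=Q[1]-Q[0]
    print("bar px",a.round(1),c.round(1),"w",min(r[1]),"mid",Q.mean(0).round(4),"len",np.linalg.norm(d).round(4),"ang",(np.degrees(np.arctan2(d[1],d[0]))%180).round(2)); return Q
E
python3 - <<'E'
from h import *
C=cam("wrist")
bar(C,300,100,332,255,.167); bar(C,150,75,195,235,.134)
tr=np.array([onz(C,*p,.124) for p in((256,97),(379,98),(369,249),(262,249))]);print("tray",tr.mean(0),np.linalg.norm(np.roll(tr,-1,0)-tr,axis=1))
l=np.array([onz(C,*p,.102) for p in((207,37),(424,41),(402,252),(222,250))]);print("lid",l.mean(0),np.linalg.norm(np.roll(l,-1,0)-l,axis=1)); d=l[1]-l[0];e=l[2]-l[3];print(np.degrees(np.arctan2(d[1],d[0])),np.degrees(np.arctan2(e[1],e[0])))
d=tr[0]-tr[3];e=tr[1]-tr[2];print(np.degrees(np.arctan2(d[1],d[0])),np.degrees(np.arctan2(e[1],e[0])))
s=state();print(s["eef_pos"],np.degrees(np.arctan2(s["eef_rot"][1][1],s["eef_rot"][0][1])))
E
```

```text
bar px [315.5 108. ] [315.5 254. ] w 31.0 mid [0.6281 0.265  0.167 ] len 0.1191 ang 78.85
bar px [170.   86.6] [184.2 225.2] w 16.83264923095703 mid [0.513  0.3009 0.134 ] len 0.1216 ang 77.03
tray [0.62729897 0.25929451 0.124     ] [0.10386414 0.14183319 0.10495959 0.14273445]
lid [0.6277265  0.27642595 0.102     ] [0.18675849 0.20286179 0.1900199  0.20389046]
-11.888006970202433 -11.583346791818231
77.94098293956188 78.37756108738562
[0.62863835 0.2588057  0.29655191] -10.715337350564866
```

step_arm:
  plan:
    - [[-1,-1,-15],[0,0,-1],60]
    - [[-1,-2,-32],[0,0,-1],60]
    - [[-1,-2,-50],[0,0,-1],60]
    - [[-1,-2,-68],[0,0,-1],60]
    - [[-1,-2,-86],[0,0,-1],60]
    - [[-1,-2,-104],[0,0,-1],60]
    - [[-1,-2,-118],[0,0,-1],60]
    - [[-1,-2,-128],[0,0,-1],60]
    - [[-1,-2,-131],[0,0,-1],60]
    - [[-1,-2,-131],[0,0,-1],60]
  newtons: 60

```text
time: 2.8
eef_pos: [0.6255, 0.2589, 0.1668]
eef_rot: [[0.2, 0.98, -0.002], [0.98, -0.2, -0.0], [-0.0, -0.001, -1.0]]
contact_force: [-1.0, -0.2, 0.4]
opening: 0.0514
grasp_force: 0.0
```

Run:
```python
from h import *
C=cam("wrist"); save("w1.png",C[0]); s=state();print(s["eef_pos"],s["contact_force"])
```

```text
[0.62628111 0.25882258 0.16782551] [-0.15271935  0.35057358 -0.35645062]
```

View pics/w1.png

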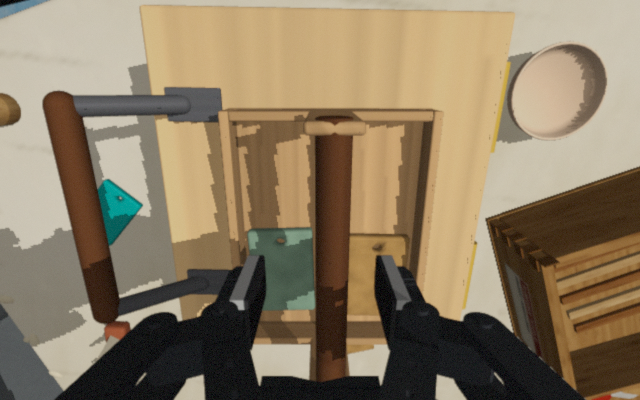

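Run:
```python
from h import *
C=cam("wrist"); s=state(); p=np.array(s["eef_pos"]);print(p,proj(C,p))
bar(C,300,140,365,250,.167)
```

```text
[0.62678222 0.25877255 0.16843219] [321.56594734 287.98339604]
bar px [331. 140.] [331. 249.] w 35.99999237060547 mid [0.6385 0.2978 0.167 ] len 0.0453 ang 79.07
```

step_arm:
  plan:
    - [[2,0,-1],[0,0,0],60]
    - [[4,-1,-3],[0,0,0],60]
    - [[4,-1,-3],[0,0,0],40]
    - [[4,-1,-3],[0,0,0],10]
    - [[4,-1,-3],[0,0,0],0]
    - [[4,-1,-3],[0,0,0],0]
    - [[4,-1,-3],[0,0,0],0]
    - [[4,-1,-3],[0,0,0],0]
    - [[4,-1,-3],[0,0,0],0]
    - [[4,-1,-3],[0,0,0],0]
  newtons: 70

```text
time: 3.73
eef_pos: [0.6307, 0.2572, 0.1646]
eef_rot: [[0.201, 0.98, 0.0], [0.98, -0.201, -0.0], [0.0, 0.0, -1.0]]
contact_force: [-0.1, 0.1, 3.4]
opening: 0.0119
grasp_force: 68.3
```

step_arm:
  plan:
    - [[0,0,2],[0,0,0],0]
    - [[0,0,5],[0,0,0],0]
    - [[0,0,10],[0,0,0],0]
    - [[0,0,17],[0,0,0],0]
    - [[0,0,26],[0,0,0],0]
    - [[0,0,36],[0,0,0],0]
    - [[0,0,46],[0,0,0],0]
    - [[0,0,54],[0,0,0],0]
    - [[0,0,59],[0,0,0],0]
    - [[0,0,60],[0,0,0],0]

```text
time: 4.57
eef_pos: [0.6313, 0.2574, 0.2263]
eef_rot: [[0.201, 0.98, 0.003], [0.98, -0.201, 0.001], [0.001, 0.003, -1.0]]
contact_force: [-0.4, -0.3, -4.0]
opening: 0.0119
grasp_force: 68.2
```

Run:
```python
from h import *
C=cam("wrist"); save("w2.png",C[0]); s=state();print(s["eef_pos"],s["contact_force"],s["wrist_torque"],s["grasp_force"])
T=cam("top");im=T[0]; hsv=cv2.cvtColor(im,cv2.COLOR_RGB2HSV); m=np.zeros(im.shape[:2],np.uint8); w=np.s_[215:300,370:466]; m[w]=((hsv[...,1]>110)&(hsv[...,0]<18))[w]
m=cv2.morphologyEx(m,cv2.MORPH_OPEN,np.ones((5,5),np.uint8))
n,l,st,_=cv2.connectedComponentsWithStats(m);i=1+np.argmax(st[1:,4]);q=np.argwhere(l==i)[:,::-1].astype(np.float32)
print(st[i]); h=cv2.approxPolyDP(cv2.convexHull(q),4,True)[:,0]; print(h.tolist()); print(np.array([onz(T,*p,.012) for p in h]).round(4))
```

```text
[0.63099613 0.25733298 0.22555755] [-0.47620263  0.37532252 -2.62546123] [0.04385158 0.01460316 0.02155568] 68.23608040809631
[ 382  226   77   64 4707]
[[458.0, 289.0], [383.0, 287.0], [383.0, 226.0], [457.0, 229.0]]
[[ 0.3788 -0.2723  0.012 ]
 [ 0.378  -0.0798  0.012 ]
 [ 0.5361 -0.0792  0.012 ]
 [ 0.5338 -0.2737  0.012 ]]
```

View pics/w2.png

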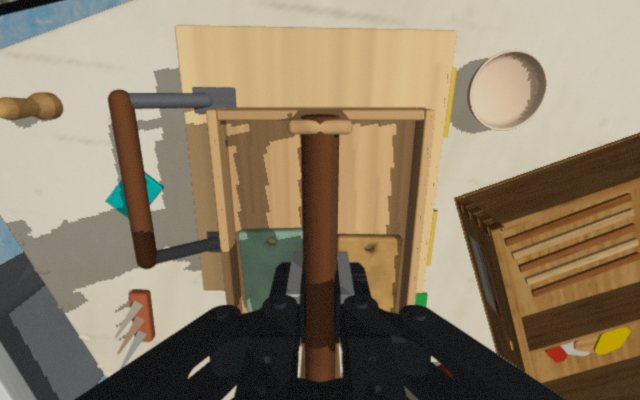

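The tray is off the lid and hanging level with both tiles in it. Now I'll carry it over the board and turn it by about 11.5°.

step_arm:
  plan:
    - [[-3,-6,3],[0,0,0],0]
    - [[-8,-19,7],[0,0,0.5],0]
    - [[-15,-38,11],[0,0,1],0]
    - [[-26,-64,15],[0,0,1.7],0]
    - [[-36,-89,18],[0,0,2.4],0]
    - [[-46,-115,20],[0,0,3],0]
    - [[-56,-140,20],[0,0,3.7],0]
    - [[-67,-166,20],[0,0,4.4],0]
    - [[-77,-191,20],[0,0,5.1],0]
    - [[-87,-217,20],[0,0,5.8],0]

```text
time: 5.5
eef_pos: [0.5422, 0.039, 0.244]
eef_rot: [[0.1, 0.995, -0.001], [0.995, -0.1, -0.0], [-0.0, -0.001, -1.0]]
contact_force: [0.8, -0.6, -3.3]
opening: 0.012
grasp_force: 68.4
```

step_arm:
  plan:
    - [[-10,-25,0],[0,0,0.7],0]
    - [[-20,-51,0],[0,0,1.4],0]
    - [[-31,-77,0],[0,0,2],0]
    - [[-41,-102,0],[0,0,2.7],0]
    - [[-51,-128,0],[0,0,3.4],0]
    - [[-61,-153,0],[0,0,4.1],0]
    - [[-72,-179,0],[0,0,4.8],0]
    - [[-79,-198,0],[0,0,5.3],0]
    - [[-84,-211,0],[0,0,5.7],0]
    - [[-87,-217,0],[0,0,5.8],0]

```text
time: 6.33
eef_pos: [0.4553, -0.1786, 0.2441]
eef_rot: [[0.002, 1.0, -0.001], [1.0, -0.002, -0.0], [-0.0, -0.001, -1.0]]
contact_force: [0.2, 0.4, -4.3]
opening: 0.0121
grasp_force: 68.4
```

Run:
```python
from h import *
C=cam("wrist"); save("w3.png",C[0]); s=state();p=np.array(s["eef_pos"]);print(p,s["contact_force"],s["wrist_torque"],s["grasp_force"],np.degrees(np.arctan2(s["eef_rot"][1][1],s["eef_rot"][0][1])))
T=cam("top"); save("t3.png",T[0])
print("rim offs",[(onz(C,u,v,p[2]+.002-.065+.022)-p).round(4) for u,v in((207,112),(434,112))])
```

```text
[ 0.45524751 -0.17863551  0.24403871] [-0.96045892 -1.70628309 -2.9487843 ] [-0.08620368  0.00655336  0.00954459] 68.39374423027039 -0.11892621445412482
rim offs [array([-0.0543,  0.0707, -0.041 ]), array([ 0.0547,  0.0705, -0.041 ])]
```

View pics/w3.png

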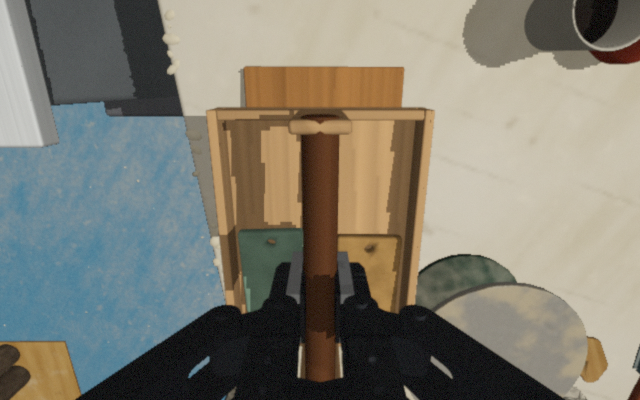

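The wrist view shows the tray with both tiles over the board. The board's left edge runs between corners (245,66) and (404,66), which I'll use to check its centre.

Run:
```python
from h import *
C=cam("wrist"); a,b=onz(C,244.5,66.5,.012),onz(C,404.5,66.5,.012); print(a,b,(a+b)/2,np.linalg.norm(a-b)); print(state()["eef_pos"])
```

```text
[ 0.38124258 -0.07699671  0.012     ] [ 0.5392209  -0.07737929  0.012     ] [ 0.46023174 -0.077188    0.012     ] 0.15797878418011105
[ 0.45619272 -0.17660677  0.24411152]
```

step_arm:
  plan:
    - [[1,0,-6],[0,0,0],0]
    - [[2,0,-20],[0,0,0],0]
    - [[3,0,-40],[0,0,0],0]
    - [[3,0,-64],[0,0,0],0]
    - [[3,0,-88],[0,0,0],0]
    - [[3,0,-112],[0,0,0],0]
    - [[3,0,-132],[0,0,0],0]
    - [[3,0,-148],[0,0,0],0]
    - [[3,0,-158],[0,0,0],0]
    - [[3,0,-161],[0,0,0],0]

```text
time: 7.32
eef_pos: [0.4589, -0.1751, 0.0814]
eef_rot: [[-0.001, 1.0, -0.003], [1.0, 0.001, 0.002], [0.002, -0.003, -1.0]]
contact_force: [0.2, 1.2, -3.5]
opening: 0.0118
grasp_force: 68.4
```

step_arm:
  plan:
    - [[0,0,-1],[0,0,0],0]
    - [[0,0,-2],[0,0,0],0]
    - [[0,0,-3],[0,0,0],0]
    - [[0,0,-4],[0,0,0],0]
    - [[0,0,-5],[0,0,0],0]
    - [[0,0,-6],[0,0,0],0]
    - [[0,0,-7],[0,0,0],0]
    - [[0,0,-8],[0,0,0],0]
    - [[0,0,-8],[0,0,0],0]
    - [[0,0,-8],[0,0,0],0]

```text
time: 8.15
eef_pos: [0.4596, -0.1767, 0.0752]
eef_rot: [[0.0, 1.0, -0.0], [1.0, -0.0, 0.0], [0.0, -0.0, -1.0]]
contact_force: [0.4, 0.5, -3.6]
opening: 0.0116
grasp_force: 68.4
```

step_arm:
  plan:
    - [[0,0,-0.5],[0,0,0],0]
    - [[0,0,-1],[0,0,0],0]
    - [[0,0,-1],[0,0,0],0]
    - [[0,0,-1.5],[0,0,0],0]
    - [[0,0,-1.5],[0,0,0],0]
    - [[0,0,-1.5],[0,0,0],0]
    - [[0,0,-2],[0,0,0],0]
    - [[0,0,-2],[0,0,0],0]
    - [[0,0,-2],[0,0,0],0]
    - [[0,0,-2],[0,0,0],0]

```text
time: 8.98
eef_pos: [0.4599, -0.1768, 0.0745]
eef_rot: [[-0.0, 1.0, 0.001], [1.0, 0.0, -0.001], [-0.001, 0.001, -1.0]]
contact_force: [-1.7, 1.9, 11.2]
opening: 0.0115
grasp_force: 69.9
```

Contact: the force has gone from -3.6 to +11 N, and the height is as expected. I'll release to a moderate opening, then rise.

step_arm:
  plan:
    - [[0,0,0.5],[0,0,0],0]
    - [[0,0,1],[0,0,0],0]
    - [[0,0,1],[0,0,0],20]
    - [[0,0,1],[0,0,0],30]
    - [[0,0,1],[0,0,0],40]
    - [[0,0,1],[0,0,0],60]
    - [[0,0,1],[0,0,0],60]
    - [[0,0,1],[0,0,0],60]
    - [[0,0,6],[0,0,0],60]
    - [[0,0,15],[0,0,0],60]

```text
time: 9.82
eef_pos: [0.4589, -0.1763, 0.088]
eef_rot: [[0.0, 1.0, -0.002], [1.0, -0.0, 0.001], [0.001, -0.002, -1.0]]
contact_force: [0.0, 0.5, -0.1]
opening: 0.0514
grasp_force: 0.0
```

step_arm:
  plan:
    - [[0,0,15],[0,0,0],60]
    - [[0,0,35],[0,0,0],60]
    - [[0,0,60],[0,0,0],60]
    - [[-2,15,85],[0,0,-1],60]
    - [[-4,40,110],[0,0,-2],60]
    - [[-6,70,130],[0,0,-3],60]
    - [[-8,100,140],[0,0,-4],60]
    - [[-10,130,150],[0,0,-5],60]
    - [[-10,160,155],[0,0,-6],60]
    - [[-10,190,155],[0,0,-7],60]

```text
time: 10.65
eef_pos: [0.45, 0.0144, 0.2459]
eef_rot: [[0.123, 0.992, 0.004], [0.992, -0.123, -0.001], [-0.0, 0.004, -1.0]]
contact_force: [1.1, 0.0, -0.9]
opening: 0.0513
grasp_force: 0.0
```

Run:
```python
from h import *
T=cam("top"); a=T[0][205:305,360:480]; save("t4.png",cv2.resize(a,None,fx=5,fy=5,interpolation=cv2.INTER_CUBIC)); s=state();print(s["eef_pos"],s["time"])
```

```text
[0.44909563 0.01921221 0.24526416] 10.7
```

View pics/t4.png

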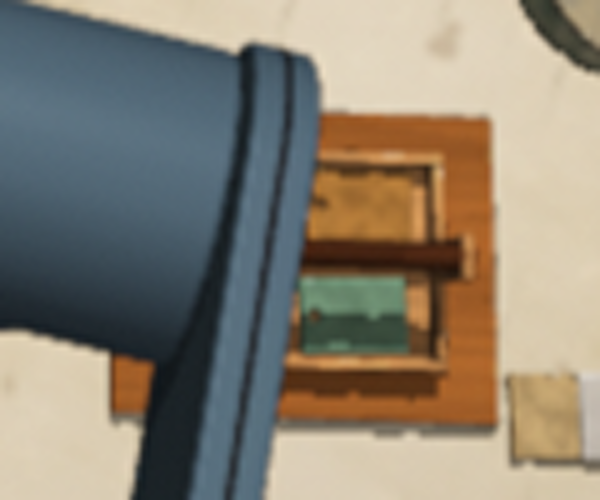

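The tray sits squarely on the board with both tiles in it. The margins differ by about 2–3 mm at most, allowing for parallax. Next, the lid bar: hover and look.

step_arm:
  plan:
    - [[5,20,0],[0,0,-1],60]
    - [[10,50,0],[0,0,-1],60]
    - [[16,80,0],[0,0,-2],60]
    - [[23,110,0],[0,0,-2],60]
    - [[30,140,0],[0,0,-3],60]
    - [[38,170,0],[0,0,-3],60]
    - [[46,200,0],[0,0,-4],60]
    - [[52,228,0],[0,0,-4],60]
    - [[58,252,0],[0,0,-5],60]
    - [[62,270,0],[0,0,-5],60]

```text
time: 11.53
eef_pos: [0.5118, 0.2853, 0.244]
eef_rot: [[0.207, 0.978, 0.001], [0.978, -0.207, 0.001], [0.001, 0.001, -1.0]]
contact_force: [-0.4, -0.1, 0.1]
opening: 0.0513
grasp_force: 0.0
```

Run:
```python
from h import *
C=cam("wrist"); save("w5.png",C[0]); s=state();p=np.array(s["eef_pos"]);print(p,s["opening"],np.degrees(np.arctan2(s["eef_rot"][1][1],s["eef_rot"][0][1])),s["joints"],proj(C,[.513,.301,.134]))
T=cam("top"); a=T[0][205:305,360:480]; save("t5.png",cv2.resize(a,None,fx=5,fy=5,interpolation=cv2.INTER_CUBIC))
```

```text
[0.51218434 0.28766372 0.24386548] 0.051158333669058025 -11.874609538417115 [0.32064314 0.32715087 1.45125017 0.00234558 1.36120313 0.52740759] [317.16418509 182.92203692]
```

View pics/w5.png

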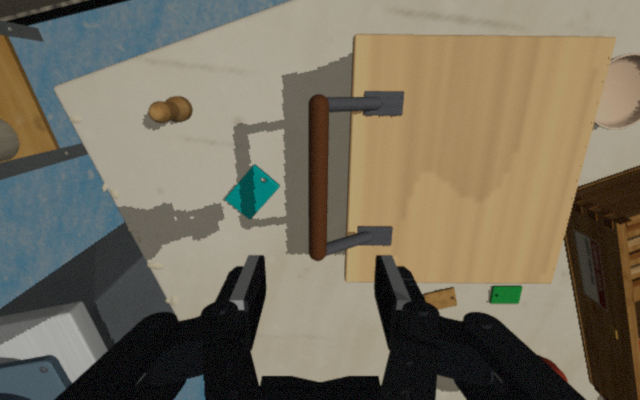

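The lid is clear. Its bar runs from (318,97) to (318,257), between the arms at (330,103) and (330,243), and the lid corners are at (355,35), (615,37), (555,283) and (347,283).

Run:
```python
from h import *
C=cam("wrist"); bar(C,300,90,335,265,.134)
l=np.array([onz(C,*p,.102) for p in((355,35),(615,37),(555,283),(347,283))]);print(l.round(4),l.mean(0),np.linalg.norm(np.roll(l,-1,0)-l,axis=1))
im=cv2.imread("pics/t5.png"); T=cam("top"); hsv=cv2.cvtColor(T[0],cv2.COLOR_RGB2HSV)
for r in (250,265): print(hsv[r,376:392,1], hsv[r,450:464,1])
print("col 425 S,H", [(r,int(hsv[r,425,0]),int(hsv[r,425,1]),int(hsv[r,425,2])) for r in list(range(222,240))+list(range(274,296))])
```

```text
bar px [319.  95.] [319. 260.] w 18.0 mid [0.514  0.3003 0.134 ] len 0.1236 ang 78.12
[[0.5603 0.395  0.102 ]
 [0.7433 0.3553 0.102 ]
 [0.7039 0.1552 0.102 ]
 [0.5178 0.1942 0.102 ]] [0.63132782 0.2749081  0.102     ] [0.18720141 0.2039781  0.19009918 0.20521196]
[ 55  58  58  57  57  64 149 193 193 192 192 193 193 193 192 191] [192 191 191 191 192 193 193 189 126  58  47  47  47  47]
[ 57  58  59  59  60  68 156 195 194 195 194 193 193 192 192 192] [191 193 192 194 192 193 193 191 141  70  45  47  49  51]
col 425 S,H [(222, 19, 42, 226), (223, 19, 41, 225), (224, 19, 41, 225), (225, 19, 41, 225), (226, 19, 43, 207), (227, 14, 84, 167), (228, 13, 182, 153), (229, 13, 196, 151), (230, 13, 193, 152), (231, 13, 191, 155), (232, 13, 192, 159), (233, 13, 193, 160), (234, 14, 187, 162), (235, 14, 163, 182), (236, 15, 151, 177), (237, 15, 152, 114), (238, 14, 160, 91), (239, 15, 174, 135), (274, 65, 62, 107), (275, 32, 63, 101), (276, 14, 151, 162), (277, 15, 147, 210), (278, 15, 152, 175), (279, 14, 185, 91), (280, 13, 193, 82), (281, 13, 192, 85), (282, 13, 188, 84), (283, 13, 192, 85), (284, 13, 191, 128), (285, 13, 193, 164), (286, 13, 194, 162), (287, 13, 192, 158), (288, 12, 167, 133), (289, 16, 75, 102), (290, 18, 50, 122), (291, 19, 50, 175), (292, 20, 46, 218), (293, 20, 44, 220), (294, 19, 45, 219), (295, 20, 44, 219)]
```

The bar centre is (0.514, 0.300, 0.134). The lid's back edge at (0.724, 0.255) matches bar + 215 mm, so I take the hinge at (0.724, 0.2555) and the arc radius as 219.5 mm. Descending on the bar.

step_arm:
  plan:
    - [[1,4,-8],[0,0,0],60]
    - [[2,8,-22],[0,0,0],60]
    - [[2,12,-40],[0,0,0],60]
    - [[2,13,-58],[0,0,0],60]
    - [[2,13,-76],[0,0,0],60]
    - [[2,13,-92],[0,0,0],60]
    - [[2,13,-104],[0,0,0],60]
    - [[2,13,-110],[0,0,0],60]
    - [[2,13,-112],[0,0,0],60]
    - [[2,13,-112],[0,0,0],60]
  newtons: 30

```text
time: 12.57
eef_pos: [0.5136, 0.2956, 0.1311]
eef_rot: [[0.209, 0.978, -0.001], [0.978, -0.209, -0.0], [-0.0, -0.001, -1.0]]
contact_force: [0.5, 0.0, 0.5]
opening: 0.0508
grasp_force: 0.0
```

Run:
```python
from h import *
C=cam("wrist"); s=state();p=np.array(s["eef_pos"]);print(p,s["contact_force"],s["time"]); Q=bar(C,280,120,365,245,.134)
y=p[1]; d=Q[1]-Q[0]; print("bar x at tcp y",Q[0][0]+d[0]/d[1]*(y-Q[0][1]))
T=cam("top")
for r,z in((227.3,.012),(288.3,.012),(234.7,.034),(278.7,.034)): print(onz(T,425,r,z)[0])
```

```text
[0.51394747 0.29589903 0.13178508] [-0.17154203 -0.22062468 -0.04068407] 12.6167
bar px [318.5 132. ] [318.5 244. ] w 35.0 mid [0.5221 0.3392 0.134 ] len 0.0446 ang 77.87
bar x at tcp y 0.512806915593734
0.5358528763380563
0.37795653028482923
0.513931742413883
0.40214396886355364
```

The top view puts the tray centre within about 1 mm of the board's in x, and the lid bar sits between the fingers. Closing.

step_arm:
  plan:
    - [[-1,2,0],[0,0,0],40]
    - [[-1,4,0],[0,0,0],20]
    - [[-1,4,0],[0,0,0],0]
    - [[-1,4,0],[0,0,0],0]
    - [[-1,4,0],[0,0,0],0]
    - [[-1,4,0],[0,0,0],0]
    - [[-1,4,0],[0,0,0],0]
    - [[-1,4,0],[0,0,0],0]
    - [[-1,4,0],[0,0,0],0]
    - [[-1,4,0],[0,0,0],0]
  newtons: 30

```text
time: 13.5
eef_pos: [0.5136, 0.3006, 0.1321]
eef_rot: [[0.208, 0.978, 0.002], [0.978, -0.208, 0.001], [0.001, 0.002, -1.0]]
contact_force: [4.5, 1.9, 5.9]
opening: 0.013
grasp_force: 29.7
```

Run:
```python
import numpy as np
r,f=219.5,np.arctan2(44,215); c,s=np.cos(np.radians(-11.9)),np.sin(np.radians(-11.9))
a=0
for k in range(0,53,2):
    t=np.radians(k)+f; d=215-r*np.cos(t); print(k,round(d*c,1),round(d*s,1),round(r*np.sin(t)-44,1))
```

```text
0 -0.0 0.0 0.0
2 1.6 -0.3 7.5
4 3.5 -0.7 14.9
6 5.6 -1.2 22.2
8 8.0 -1.7 29.5
10 10.6 -2.2 36.7
12 13.5 -2.8 43.8
14 16.6 -3.5 50.7
16 20.0 -4.2 57.6
18 23.6 -5.0 64.3
20 27.4 -5.8 70.9
22 31.4 -6.6 77.4
24 35.7 -7.5 83.7
26 40.1 -8.5 89.8
28 44.8 -9.4 95.8
30 49.7 -10.5 101.6
32 54.8 -11.5 107.3
34 60.0 -12.6 112.7
36 65.5 -13.8 118.0
38 71.1 -15.0 123.1
40 76.9 -16.2 127.9
42 82.8 -17.5 132.6
44 88.9 -18.7 137.0
46 95.2 -20.1 141.3
48 101.6 -21.4 145.3
50 108.1 -22.8 149.0
52 114.8 -24.2 152.6
```

First stage: raise to about 18°, checking the force.

step_arm:
  plan:
    - [[1.6,-0.3,7.5],[0,0,0],0]
    - [[3.5,-0.7,15],[0,0,0],0]
    - [[5.6,-1.2,22],[0,0,0],0]
    - [[8,-1.7,29.5],[0,0,0],0]
    - [[10.6,-2.2,36.7],[0,0,0],0]
    - [[13.5,-2.8,43.8],[0,0,0],0]
    - [[16.6,-3.5,50.7],[0,0,0],0]
    - [[20,-4.2,57.6],[0,0,0],0]
    - [[23.6,-5,64.3],[0,0,0],0]
    - [[23.6,-5,64.3],[0,0,0],0]

```text
time: 14.33
eef_pos: [0.5353, 0.2957, 0.195]
eef_rot: [[0.208, 0.978, -0.003], [0.978, -0.208, 0.001], [0.0, -0.003, -1.0]]
contact_force: [0.7, 4.7, -3.7]
opening: 0.0131
grasp_force: 29.4
```

step_arm:
  plan:
    - [[3.8,-0.8,6.6],[0,0,0],0]
    - [[7.8,-1.6,13.1],[0,0,0],0]
    - [[16.5,-3.5,25.5],[0,0,0],0]
    - [[26.1,-5.5,37.3],[0,0,0],0]
    - [[36.4,-7.6,48.4],[0,0,0],0]
    - [[47.5,-10,58.8],[0,0,0],0]
    - [[59.2,-12.5,68.3],[0,0,0],0]
    - [[71.6,-15.1,77],[0,0,0],0]
    - [[81.2,-17.1,82.9],[0,0,0],0]
    - [[84.5,-17.8,84.7],[0,0,0],0]

```text
time: 15.17
eef_pos: [0.6189, 0.2773, 0.2822]
eef_rot: [[0.208, 0.978, -0.004], [0.978, -0.208, -0.0], [-0.001, -0.004, -1.0]]
contact_force: [-10.0, 0.2, 12.5]
opening: 0.0125
grasp_force: 31.2
```

step_arm:
  plan:
    - [[0,0,0],[0,0,0],0]
    - [[0,0,0],[0,0,0],0]
    - [[0,0,0],[0,0,0],0]
    - [[0,0,0],[0,0,0],0]
    - [[0,0,0],[0,0,0],0]
    - [[0,0,0],[0,0,0],0]
    - [[0,0,0],[0,0,0],0]
    - [[0,0,0],[0,0,0],0]
    - [[0,0,0],[0,0,0],0]
    - [[0,0,0],[0,0,0],0]

```text
time: 16.0
eef_pos: [0.6175, 0.2777, 0.2814]
eef_rot: [[0.207, 0.978, -0.005], [0.978, -0.207, -0.0], [-0.002, -0.005, -1.0]]
contact_force: [-8.6, 0.5, 12.0]
opening: 0.0126
grasp_force: 31.2
```

Run:
```python
from h import *
S=cam("scene"); s=state();p=np.array(s["eef_pos"]);print(p,s["contact_force"],s["time"])
g=p+[0,0,.002]; H=np.array([.724,.2555,.09]); u=np.array([np.cos(np.radians(-11.9)),np.sin(np.radians(-11.9)),0])
d=(H-g)@u; print("d,h",d,g[2]-.09,"r",np.hypot(d,g[2]-.09),"theta",np.degrees(np.arctan2(g[2]-.09,d))-11.57, "from h:",np.degrees(np.arcsin((g[2]-.09)/.2195))-11.57,"from d",np.degrees(np.arccos(d/.2195))-11.57)
a=S[0][100:260,180:440]; save("s6.png",cv2.resize(a,None,fx=3,fy=3,interpolation=cv2.INTER_CUBIC))
```

```text
[0.61754494 0.27766344 0.28142639] [-8.60325208  0.43588048 11.65917845] 16.05
d,h 0.10873742991611475 0.1934263871244267 r 0.22189546164978352 theta 49.086855099971245 from h: 50.21910862094432 from d 48.734732191594375
```

View pics/s6.png

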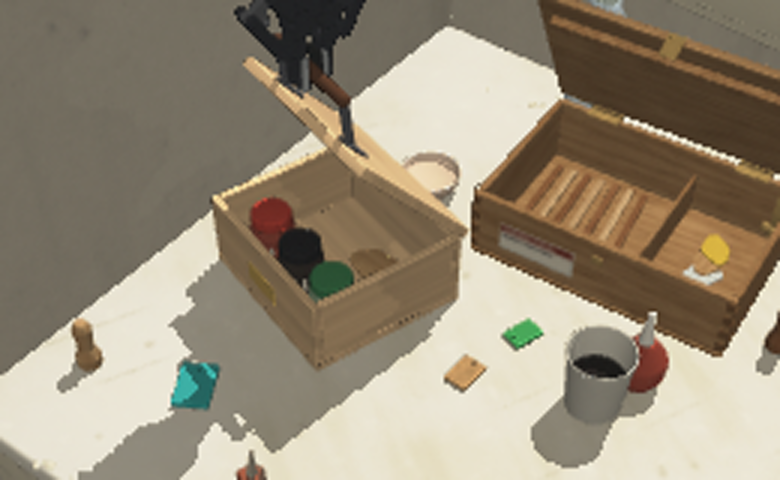

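The lid stands open with the bar gripped. Its front-right corner is at crop (370,172) and its hinge corner at (466,232), and the bystanders are in place. I'll do one independent check of the angle from that lid side edge.

Run:
```python
from h import *
S=cam("scene"); a=np.radians(-11.9); u=np.array([np.cos(a),np.sin(a),0]); v=np.array([-u[1],u[0],0]); H=np.array([.724,.2555,.09]); q=H-.103*v
P=[]
for c in((370,172),(466,232)):
    o,d=ray(S,c[0]/3+180,c[1]/3+100); X=o+d*((q-o)@v)/(d@v); P.append(X); print(X.round(3),(X-H)@u)
e=P[0]-P[1]; print(np.linalg.norm(e),np.degrees(np.arctan2(e[2],-e@u)))
s=state();print(s["eef_pos"],s["contact_force"])
```

```text
[0.592 0.178 0.231] -0.11323274635527758
[0.707 0.154 0.093] 0.004033644257656671
0.18075367052456476 49.55155739550756
[0.61754651 0.27767563 0.28144271] [-9.27516565 -0.05777375 11.39428639]
```

Both checks agree, at 49.6° and about 49–50°, and the length and hinge are consistent. Handing in.

```bash
python3 -c "
from workcell import *
print(hand_in())"
```

```text
the job is handed in; nothing more can be done
None
```

The tray, with both tiles in it, is set down square and central on the board, and the lid is held open at about 50° by its bar; the beaker, stamp and cone pack were left alone, and the job is handed in at about 16 s.

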